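# Lock a sliding stop in a T-slot rail

## Robot

A 7-joint arm with a two-finger parallel gripper is mounted at the origin on a cart in front of the work surface, level with it; the furniture and walls round the work are solid. World frame = base frame: x ahead of the robot, y to its left, z up, the work surface at z = 0. Lengths are in m, angles in rad, forces in N, time in s.
With the tool pointing down it reaches from about 0.4 to 0.9 m from the base axis. Payload 5.5 kg.
Tool frame: the origin (TCP) lies on the centre line of the jaws, within the pads' length; the fingertips stand 8 mm ahead of it and the grasp point (between the pads) lies 11 mm behind it (arm.tip_extent is the distance from the TCP to the fingertips, in m); z points along the fingers, y is the line along which they close (so a half turn about z gives the same grasp; the last joint's range is limited). The gripper opens to 85 mm and grips with 20 to 120 N. Pads are 22 mm wide; open, the fingers measure 114 mm over their backs; the gripper's body (76 mm by 85 mm) begins 54 mm behind the grasp point. The pads swing forward as they close: fully open they stand 13 mm farther back than shut.
Start: joints at [-0.952, 0.501, -0.427, 1.55, 0.221, 1.138, -0.21], TCP at [0.226, 0.609, 0.239] pointing down, gripper open.
Joint ranges: [-2.88, 2.88], [-0.31, 2.03], [-1.54, 1.56], [0.2, 2.42], [-1.41, 4.55], [0.19, 2.02], [-2.57, 2.57]. Speed limits (rad/s): [2.57, 2.57, 3.14, 3.14, 3.14, 3.14, 3.14].

## Interface

Orientations are given as a rotation vector (axis times angle).
In Python, from plant import arm gives the robot as it stands.
- The arm moves only by the tool arm_command, never from a script. Its argument "motion" is text: rows parted by semicolons, each of 5 numbers parted by spaces: the opening, from 0 (shut) to 1 (fully open), then the shift along the tool's x, y, z normalised to -1 to 1, where 1 is 100 cm, then the turn about the tool's z normalised to -1 to 1, where 1 is 0.5 rad. In form: hand x y z turn; .... A call has 1 to 8 rows; each row is the pose to reach, as a shift and turn from the pose commanded when the call began, along the tool's axes at that moment; what a row does not reach only later rows make up. A row lasts 1/12 s, in which the tool goes at most 41.7 mm and 7.16 degrees, less where a joint would pass 70% of its speed; a pose out of reach is approached as far as the arm can. A call with a number of a shift or a turn outside -1 to 1 is refused whole. A call with a gripper value outside its range is refused whole. The fingers move at their own pace and stop on an object; "force" is the grip in N (left out, the last holds). Time passes only in rows, so rows that repeat a pose let the fingers close. It gives the time, the measured TCP pose, the force, the opening and the grip force at its end, in the units of the state.
- arm.observe(): the state, without advancing time (a new reading comes with each control period).
- arm.snapshot(name): name is "scene" or "top" or "wrist"; returns a dict with "frame" (384x512x3 uint8, blue, green, red), "mtx" (3x3 intrinsics, pixels), "eye" and "rotation" of the camera in the world. Camera axes: x right, y down, z forward; pixel columns grow to the right and rows downward; lengths in m; the calibration is good to about 2 mm. A picture is of the moment at which its call begins. There is no depth.
- arm.sign_off(): hands the job in; it is judged then, once.
Trained networks look in a picture, given as the dict that the camera call returned (one of the last four; its "shot" number tells which), for a name from the list of things; names that differ only in an ending like _2 or _b are one class to them, and where a whole thing is asked for, a point or a joint stands for the part that bears it (a point fixed in the world has none). Each returns a list of dicts, best first, with "conf" (0 to 1); they miss things now and then, are a little off and sometimes report something else, mostly with a low value. They report only what shows in the picture. A call takes as long as a camera call. They do not tell look-alikes from the thing itself.
- arm.boxes_of(name, picture): "at" ([row, column] in pixels, amid what is visible of it).
- arm.mark_of(name, picture): "at" ([row, column] in pixels: a listed point, or the origin of a listed thing).
The state is a dict: "clock": time; "joint_positions": joint angles; "qvel": joint speeds; "effort": joint torques, N m; "tcp_pos": TCP position; "orientation": TCP orientation; "wrist_force": force on the tool from outside, world axes, zero at the start; "torque": the same for the moment, N m; "grip_width": finger opening in m; "finger_force": force on a finger pad.
Only numpy, scipy, OpenCV 4.12 (cv2) and the standard library are available. Lean on these libraries where they do the work, as an engineer would, in place of code of your own. Each camera call takes 0.05 s, during which the arm holds its last target. There are 200 camera calls.

## Task

Clamp the board on the T-slot rail: take the stop from its wooden rest and lower it into the rail's slot on the free side of the board, then slide it gently along so that it pushes the board fully home against the fence. With the stop still bearing on the board, turn its knob clockwise by feel, first until the bolt head stands square across the slot, then on until the stop is held firmly, without overtightening.

Things in the scene. Friction and masses are not known exactly. Their poses are not given: they have to be found in the camera images.
- rail: Fixed aluminium T-slot rail, 70 wide (x), 300 long (y) and 26 mm high, with a low screwed foot at each end; its own y axis runs along the slot. Origin: centre of its underside; its flat top is at rail z = 26 mm.
- slot_mid (a point): Middle of the slot's mouth, on the rail's top (rail x 0, y 0, z 26 mm), axes as the rail's. The slot runs the rail's whole length: mouth 16 mm wide between lips 6 mm thick, under them a cavity 30 mm wide and 16 mm deep.
- fence_face (a point): Middle of the inner face (rail y = -138 mm) of the fence, an upright plate 64 mm wide that stands across the -y end of the rail and rises 24 mm above its top.
- board: Loose brown wooden block, 50 x 110 x 18 mm, flat on the rail with its 110 mm along the slot, its end 6 to 14 mm short of the fence at the start; origin: centre of its underside. Home against the fence its origin is at rail y = -83 mm and its free end at rail y = -28 mm.
- rest: Fixed wooden rest, 90 x 90 mm, 26 mm high, with a groove 22 mm wide along its own y axis, in which the stop's tongue and bolt head hang at the start while its block stands on the top. Origin: centre of its underside.
- stop: Loose stop, 0.35 to 0.5 kg: an aluminium block 44 wide (x), 50 long (y), 32 mm high, with a tongue under it, 13.5 wide and 4 mm deep, along its y, that keys into the slot either way round. Origin: centre of the block's underside; seated it is at rail z = 26 mm, and at rail y = -3 mm when touching the home board. Carry it by the 44 mm sides or by the knob.
- bolt_axis (a point): Point on the bolt's axis at the block's underside (the stop's origin), axes as the stop's. Below it hangs the bolt's steel hammer head, 13 x 26 x 6 mm, its 26 mm along the block's y at the start, its underside 12 to 16 mm below this point.
- knob_center (a point): Centre of the round black knurled knob (40 mm diameter, 24 mm high, 41 to 65 mm above the block's underside) over the block's middle, on the bolt's axis. Clockwise tightens. Once the bolt is square the knob runs on along a steep thread, 0.1 to 0.8 rad (it differs and cannot be seen) until the head meets the lips; some 0.2 to 0.4 rad more is firm. It stays where it is left.
- bolt_turn (a joint): Bolt head's angle against the block: 0 = in line with tongue and slot (start), grows clockwise from above to a stop at 1.57 = square across. The knob carries the bolt to that stop (0.05 N m); then the thread runs with a steady drag (0.45 N m turning, 0.2 or more held still) and lifts the head 4.5 mm per rad. Firm (40 to 75 N of clamping) is when the moment is 0.15 to 0.25 N m above that drag.
There are look-alikes about, which are no part of the job. Of the things that look like the stop, the larger one is meant.

How it is judged:
By the outcome, as a careful person would: the job done as asked, in the order asked, and still so for the second after the job is handed in, with the robot touching nothing.
It also fails if it takes over 72 s, if anything falls off the work surface, if the arm or the gripper's body presses on something with over 40 N, if the wrist force passes 120 N, or if a joint passes its speed limit or range.

## Working session

There is one attempt and no reset: what is moved stays moved. The work goes in short steps, Python scripts to look and compute and a tool call to move; the robot and the scene stay as the last step left them, time stands still between calls to the robot, and variables do not carry over. Pictures are saved under pics/ and viewed, at most 10 in all, crops included, and the job is handed in when it is done.

Besides the shell and the picture viewer there is one more tool, called after "Emit:" as name(argument=value, ...), one argument or row to a line, values as JSON. arm_command: Moves the arm, as the interface text tells. Scaled input: -1 to 1 covers 100 cm each way for a shift and 0.5 rad each way for a turn. Its arguments: {"type":"object","properties":{"motion":{"type":"string"},"force":{"type":"number"}},"required":["motion"]}

```bash
ls; mkdir -p pics; cat > h.py <<'E'
import numpy as np, cv2
from scipy.spatial.transform import Rotation as R
from plant import arm
def ray(p,at):
    at=np.array(at,float)
    d=np.linalg.inv(p["mtx"])@[at[1],at[0],1]
    return np.array(p["eye"]),np.array(p["rotation"])@d
def onz(p,at,z):
    e,d=ray(p,at); return e+d*(z-e[2])/d[2]
def tri(obs):
    A=np.zeros((3,3));b=np.zeros(3)
    for p,at in obs:
        e,d=ray(p,at); d=d/np.linalg.norm(d); M=np.eye(3)-np.outer(d,d); A+=M;b+=M@e
    return np.linalg.solve(A,b)
def proj(p,X):
    c=np.array(p["rotation"]).T@(np.array(X)-np.array(p["eye"])); u=np.array(p["mtx"])@c; return u[:2]/u[2]
E
python3 - <<'E'
from h import *
zs=dict(rail=0,slot_mid=.026,fence_face=.038,board=.026,rest=0,stop=.026,knob_center=.079)
ims=[]
for n in ("top","scene"):
    p=arm.snapshot(n); ims.append(p["frame"]); print(n,p["eye"])
    for k,z in zs.items():
        for o in arm.mark_of(k,p)[:4]: print(k,round(o["conf"],2),np.round(o["at"]),np.round(onz(p,o["at"],z),3))
cv2.imwrite("pics/a.png",ims[0]);cv2.imwrite("pics/b.png",ims[1])
print(arm.observe()["tcp_pos"],arm.observe()["orientation"])
E
```

```text
pics
top [0.36905935 0.08740725 1.02102525]Traceback (most recent call last):
  File "<stdin>", line 7, in <module>
  File "h.py", line 9, in onz
    e,d=ray(p,at); return e+d*(z-e[2])/d[2]
                                       ~^^^
IndexError: invalid index to scalar variable.
```

```bash
cat > fix.py <<'E'
s=open('h.py').read()
s=s.replace('np.array(p["rotation"])','rot(p)').replace("def ray","def rot(p):\n    r=np.array(p['rotation'],float)\n    return r if r.shape==(3,3) else R.from_rotvec(r).as_matrix()\ndef ray",1)
open('h.py','w').write(s)
E
python3 fix.py
python3 - <<'E'
from h import *
zs=dict(rail=0,slot_mid=.026,fence_face=.038,board=.026,rest=0,stop=.026,knob_center=.079)
for n in ("top","scene"):
    p=arm.snapshot(n); cv2.imwrite(f"pics/{n}1.png",p["frame"]); print(n,p["eye"],p["rotation"])
    for k,z in zs.items():
        for o in arm.mark_of(k,p)[:4]: print(k,round(o["conf"],2),np.round(o["at"]),np.round(onz(p,o["at"],z),3))
print(arm.observe()["tcp_pos"],arm.observe()["orientation"],arm.observe()["clock"])
E
```

```text
top [0.36905935 0.08740725 1.02102525] [-2.16361891  2.2033217  -0.05195192]
slot_mid 0.64 [177. 333.] [ 0.461 -0.096  0.026]
fence_face 0.78 [172. 387.] [ 0.471 -0.222  0.038]
board 0.94 [175. 365.] [ 0.465 -0.173  0.026]
rest 0.71 [199. 183.] [0.416 0.268 0.   ]
stop 0.61 [202. 183.] [0.408 0.265 0.026]
stop 0.52 [211. 131.] [0.388 0.39  0.026]
knob_center 0.78 [198. 180.] [0.416 0.263 0.079]
knob_center 0.72 [211. 123.] [0.389 0.393 0.079]
scene [ 0.13548502 -0.34288799  1.13474417] [-2.55026328  0.82593945 -0.1829414 ]
rail 0.67 [251. 302.] [ 0.458 -0.099  0.   ]
slot_mid 0.86 [244. 299.] [ 0.456 -0.085  0.026]
fence_face 0.84 [281. 338.] [ 0.472 -0.23   0.038]
board 0.55 [265. 318.] [ 0.461 -0.164  0.026]
rest 0.79 [168. 216.] [0.41  0.269 0.   ]
stop 0.6 [163. 214.] [0.409 0.274 0.026]
knob_center 0.57 [156. 213.] [0.407 0.267 0.079]
knob_center 0.55 [136. 187.] [0.381 0.374 0.079]
[0.22636277 0.60931209 0.23933558] [-5.55813393e-01 -3.09201862e+00 -5.72018266e-05] 0.9
```

View pics/top1.png

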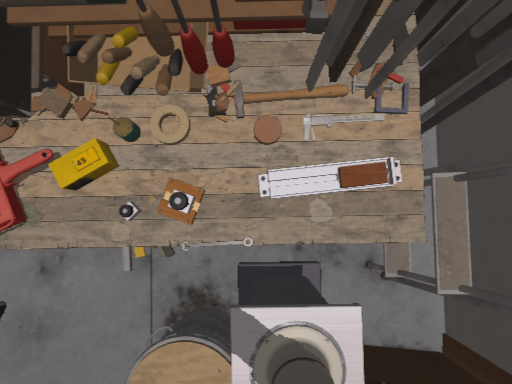

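View pics/scene1.png

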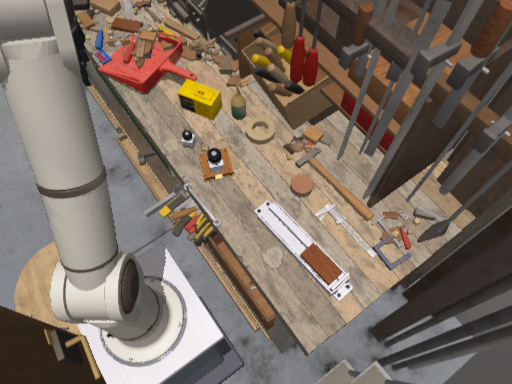

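Emit:
arm_command(
  motion="1 -0.28 -0.257 0 0;1 -0.28 -0.257 0 0;1 -0.28 -0.257 0 0;1 -0.28 -0.257 0 0;1 -0.28 -0.257 0 0;1 -0.28 -0.257 0 0;1 -0.28 -0.257 0 0;1 -0.28 -0.257 0 0",
  force=40,
)

```text
clock: 1.57
tcp_pos: [0.3787, 0.3107, 0.2396]
orientation: [0.556, 3.091, 0.001]
wrist_force: [2.2, 1.3, -0.5]
grip_width: 0.0852
finger_force: 0.0
```

```bash
python3 - <<'E'
from h import *
zs=dict(rest=0,stop=.026,knob_center=.079,bolt_axis=.026)
o=arm.observe();print(o["tcp_pos"])
for n in ("wrist",):
    p=arm.snapshot(n); cv2.imwrite(f"pics/{n}1.png",p["frame"]); print(n,p["eye"],p["rotation"])
    for k,z in zs.items():
        for o in arm.mark_of(k,p)[:4]: print(k,round(o["conf"],2),np.round(o["at"]),np.round(onz(p,o["at"],z),4))
E
```

```text
[0.37867381 0.3106559  0.23964751]
wrist [0.3105058  0.33568921 0.3739366 ] [2.37720363 1.65379578 0.24205718]
stop 0.61 [148. 335.] [0.3872 0.3948 0.026 ]
knob_center 0.85 [227. 219.] [0.4095 0.2638 0.079 ]
knob_center 0.68 [196. 235.] [0.3859 0.2884 0.079 ]
bolt_axis 0.96 [206. 228.] [0.4076 0.269  0.026 ]
bolt_axis 0.75 [142. 334.] [0.3811 0.3955 0.026 ]
```

View pics/wrist1.png

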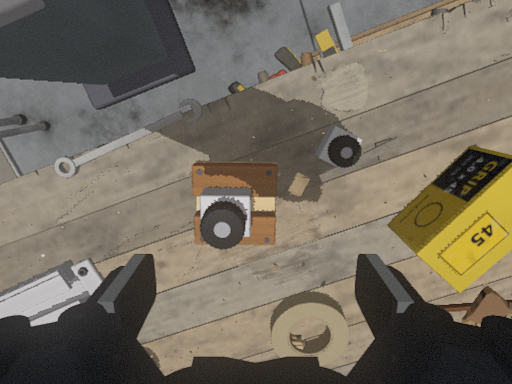

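```bash
python3 - <<'E'
from h import *
p=arm.snapshot("wrist"); s=arm.observe(); print(s["tcp_pos"],s["orientation"],s["joint_positions"])
T=R.from_rotvec(s["orientation"]).as_matrix(); print(T)
c=[onz(p,a,.026) for a in [(163,193),(163,278),(244,275),(244,195)]]
print(np.round(c,4),np.mean(c,0))
for i,j in ((0,1),(3,2),(1,2),(0,3)):
    d=c[j]-c[i]; print(np.linalg.norm(d),np.degrees(np.arctan2(d[1],d[0])))
im=cv2.resize(p["frame"][150:260,170:300],None,fx=5,fy=5,interpolation=cv2.INTER_CUBIC); cv2.imwrite("pics/crop1.png",im)
for k,z in dict(knob_center=.079,bolt_axis=.026).items():
    for o in arm.mark_of(k,p)[:2]: print(k,o,onz(p,o["at"],z))
E
```

```text
[0.37747496 0.3137858  0.23955856] [-5.53430546e-01 -3.09233439e+00 -1.60944637e-03] [-0.44147646  0.20154385 -0.3449141   1.94334884  0.07924769  1.00892871
  0.39444182]
[[-9.37928667e-01  3.46828218e-01  5.76094956e-05]
 [ 3.46828090e-01  9.37928149e-01  1.03061591e-03]
 [ 3.03413114e-04  9.86624801e-04 -9.99999467e-01]]
[[0.3506 0.2548 0.026 ]
 [0.3813 0.3375 0.026 ]
 [0.4666 0.3041 0.026 ]
 [0.4355 0.2205 0.026 ]] [0.40850545 0.27923844 0.026     ]
0.08826344999632244 69.60628765387966
0.08919255466058673 69.57880602899314
0.0915806561265924 -21.37031468411277
0.09155843734518201 -21.95210867403296
knob_center {'at': [150.9, 342.5], 'conf': 0.77} [0.37995943 0.39382535 0.079     ]
knob_center {'at': [226.9, 220.4], 'conf': 0.61} [0.40868177 0.26742165 0.079     ]
bolt_axis {'at': [141.9, 331.4], 'conf': 0.77} [0.37971901 0.39581191 0.026     ]
bolt_axis {'at': [209.0, 225.9], 'conf': 0.67} [0.40927887 0.26809244 0.026     ]
```

View pics/crop1.png

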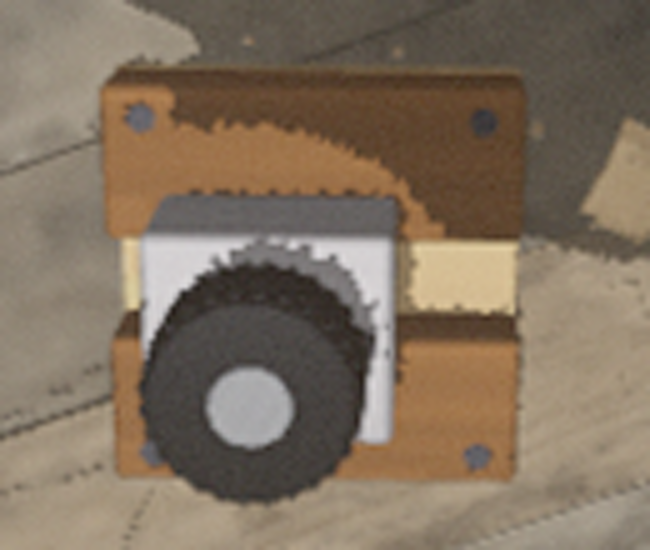

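Emit:
arm_command(
  motion="1 -0.0445 -0.0324 0.05 1;1 -0.0445 -0.0324 0.05 1;1 -0.0445 -0.0324 0.05 1;1 -0.0445 -0.0324 0.05 1",
)

```text
clock: 2.3
tcp_pos: [0.4077, 0.2657, 0.1875]
orientation: [-1.312, -2.852, 0.005]
wrist_force: [-0.2, 0.7, 0.1]
grip_width: 0.0853
finger_force: 0.0
```

Emit:
arm_command(
  motion="1 0 0 0 1;1 0 0 0 1;1 0 0 0 1;1 0 0 0 1",
)

```text
clock: 2.63
tcp_pos: [0.4078, 0.2682, 0.1891]
orientation: [-1.974, -2.444, 0.0]
wrist_force: [-0.1, 0.1, -0.3]
grip_width: 0.0851
finger_force: 0.0
```

Emit:
arm_command(
  motion="1 0 0 0 1;1 0 0 0 1;1 0 0 0 1;1 0 0 0 1",
)

```text
clock: 2.97
tcp_pos: [0.4077, 0.2683, 0.1891]
orientation: [-2.517, -1.88, 0.0]
wrist_force: [0.2, -0.5, -0.4]
grip_width: 0.0852
finger_force: 0.0
```

Emit:
arm_command(
  motion="1 0 0 0 0.166;1 0 0 0 0.166;1 0 0 0 0.166;1 0 0 0 0.166",
)

```text
clock: 3.3
tcp_pos: [0.408, 0.2675, 0.1892]
orientation: [-2.586, -1.783, 0.0]
wrist_force: [-0.3, -0.3, 0.6]
grip_width: 0.0856
finger_force: 0.0
```

```bash
cat >> h.py <<'E'
def st():
    s=arm.observe(); T=R.from_rotvec(s["orientation"]).as_matrix()
    print("t",round(s["clock"],2),"tcp",np.round(s["tcp_pos"],4),"yawY",np.round(np.degrees(np.arctan2(T[1,1],T[0,1])),2),"j7",round(s["joint_positions"][6],3),"w",round(s["grip_width"],4),"F",np.round(s["wrist_force"],1),"M",np.round(s["torque"],3))
    return s,T
def togo(xy):
    s,T=st(); d=T.T@np.array([xy[0]-s["tcp_pos"][0],xy[1]-s["tcp_pos"][1],0]); print("tool shift",np.round(d,4)); return d
E
python3 - <<'E'
from h import *
p=arm.snapshot("wrist"); togo((.408,.268))
for k,z in dict(knob_center=.079,bolt_axis=.026,stop=.026).items():
    for o in arm.mark_of(k,p)[:2]: print(k,o,onz(p,o["at"],z))
cv2.imwrite("pics/w2.png",p["frame"])
E
```

```text
t 3.35 tcp [0.4082 0.2672 0.1892] yawY -20.89 j7 -1.018 w 0.0855 F [0.6 0.  0.3] M [-0.082  0.018 -0.011]
tool shift [ 0.0006 -0.0004  0.    ]
knob_center {'at': [31.7, 169.1], 'conf': 0.69} [0.39490244 0.39282007 0.079     ]
knob_center {'at': [197.8, 257.4], 'conf': 0.61} [0.40888727 0.26563322 0.079     ]
bolt_axis {'at': [39.2, 181.4], 'conf': 0.76} [0.39342951 0.39683522 0.026     ]
stop {'at': [180.8, 256.2], 'conf': 0.95} [0.40816446 0.26595285 0.026     ]
stop {'at': [45.8, 180.0], 'conf': 0.55} [0.3903535  0.39277073 0.026     ]
```

View pics/w2.png

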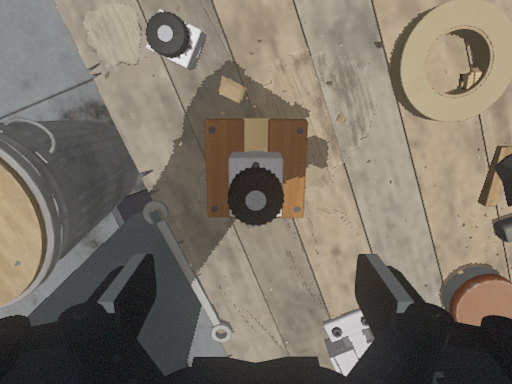

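Emit:
arm_command(
  motion="1 -0.001 0 0.04 0;1 -0.001 0 0.08 0;1 -0.001 0 0.11 0;1 -0.001 0 0.13 0;1 -0.001 0 0.14 0;1 -0.001 0 0.15 0;1 -0.001 0 0.15 0;1 -0.001 0 0.15 0",
)

```text
clock: 4.17
tcp_pos: [0.4086, 0.266, 0.0397]
orientation: [-2.59, -1.778, -0.001]
wrist_force: [-0.3, -0.8, 0.3]
grip_width: 0.0853
finger_force: 0.0
```

Emit:
arm_command(
  motion="0.6 0 0 0 0;0.5 0 0 0 0;0.4 0 0 0 0;0.3 0 0 0 0;0.2 0 0 0 0;0.2 0 0 0 0;0.2 0 0 0 0;0.2 0 0 0 0",
  force=50,
)

```text
clock: 4.83
tcp_pos: [0.4087, 0.2663, 0.0405]
orientation: [-2.59, -1.778, -0.003]
wrist_force: [-1.9, -1.1, 7.6]
grip_width: 0.0433
finger_force: 51.8
```

Emit:
arm_command(
  motion="0.2 0 0 -0.01 0;0.2 0 0 -0.03 0;0.2 0 0 -0.06 0;0.2 0 0 -0.09 0;0.2 0 0 -0.12 0;0.2 0 0 -0.14 0;0.2 0 0 -0.14 0",
)

```text
clock: 5.42
tcp_pos: [0.4104, 0.2672, 0.184]
orientation: [-2.59, -1.777, -0.013]
wrist_force: [1.1, 0.6, -3.2]
grip_width: 0.0432
finger_force: 52.6
```

```bash
python3 - <<'E'
from h import *
zs=dict(slot_mid=.026,fence_face=.038,board=.026)
# refine: use top picture with colour/edges
p=arm.snapshot("top")
for k,z in zs.items():
    for o in arm.mark_of(k,p)[:1]: print(k,round(o["conf"],2),o["at"],np.round(onz(p,o["at"],z),4))
togo((.445,-.03))
E
```

```text
slot_mid 0.85 [177.8, 332.2] [ 0.46  -0.095  0.026]
fence_face 0.64 [172.7, 390.4] [ 0.4684 -0.2308  0.038 ]
board 0.76 [176.1, 364.4] [ 0.4626 -0.1723  0.026 ]
t 5.62 tcp [0.4068 0.2647 0.1777] yawY -21.08 j7 -1.021 w 0.0429 F [-0.3  0.1 -4.4] M [-0.026  0.053 -0.004]
tool shift [-0.2612  0.1416  0.0005]
```

Emit:
arm_command(
  motion="0.2 -0.285 0.166 0 -0.89;0.2 -0.285 0.166 0 -0.89;0.2 -0.285 0.166 0 -0.89;0.2 -0.285 0.166 0 -0.89;0.2 -0.285 0.166 0 -0.89;0.2 -0.285 0.166 0 -0.89;0.2 -0.285 0.166 0 -0.89;0.2 -0.285 0.166 0 -0.89",
)

```text
clock: 6.28
tcp_pos: [0.4559, -0.0434, 0.1774]
orientation: [-2.132, -2.304, 0.004]
wrist_force: [1.2, 0.9, -5.4]
grip_width: 0.0434
finger_force: 52.5
```

Emit:
arm_command(
  motion="0.2 0 0 0 0;0.2 0 0 0 0;0.2 0 0 0 0",
)

```text
clock: 6.53
tcp_pos: [0.4562, -0.0412, 0.1776]
orientation: [-2.133, -2.302, 0.003]
wrist_force: [-0.3, 0.7, -3.5]
grip_width: 0.0429
finger_force: 52.5
```

```bash
python3 - <<'E'
from h import *
p=arm.snapshot("wrist"); st(); np.save("pics/w3.npy",dict(p),allow_pickle=True)
for k,z in dict(slot_mid=.026,rail=0,board=.044).items():
    for o in arm.mark_of(k,p)[:2]: print(k,o,onz(p,o["at"],z))
cv2.imwrite("pics/w3.png",p["frame"])
E
```

```text
t 6.58 tcp [ 0.4564 -0.0403  0.1779] yawY 4.48 j7 0.13 w 0.0431 F [ 0.2  0.5 -3.5] M [0.044 0.011 0.029]
```

View pics/w3.png

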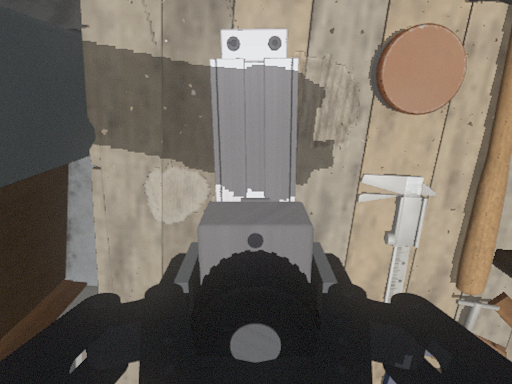

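```bash
python3 - <<'E'
from h import *
p=np.load("pics/w3.npy",allow_pickle=True).item()
g=cv2.cvtColor(p["frame"],cv2.COLOR_BGR2GRAY).astype(float)
for r in (70,80,100,120,140,160,175):
    m=g[r-2:r+3].mean(0); d=np.abs(np.gradient(m)); 
    pk=[(c,round(m[c+2]-m[c-2])) for c in range(205,306) if d[c]>4 and d[c]==d[c-2:c+3].max()]
    print(r,pk)
im=cv2.resize(p["frame"][50:200,200:310],None,fx=5,fy=4,interpolation=cv2.INTER_CUBIC); cv2.imwrite("pics/crop3.png",im)
E
```

```text
70 [(210, 42), (215, -18), (236, 14), (243, 2), (265, 9), (285, 32), (293, 61), (297, -32)]
80 [(210, 48), (215, -31), (245, 8), (265, 9), (290, -35), (297, -46), (305, 21)]
100 [(211, 49), (218, 16), (243, -10), (246, 10), (265, 6), (290, -24), (297, -41), (301, -8), (305, 11)]
120 [(212, 46), (217, -19), (246, 9), (265, 8), (292, 29), (296, -48), (300, 11), (305, -12)]
140 [(213, 48), (220, 28), (244, 0), (265, 6), (289, -34), (296, -43)]
160 [(214, 48), (218, -39), (221, 36), (247, 13), (265, 6), (291, 20), (295, -37)]
175 [(205, 9), (214, -5), (219, -23), (221, 14), (245, 0), (291, 35), (295, -37)]
```

View pics/crop3.png

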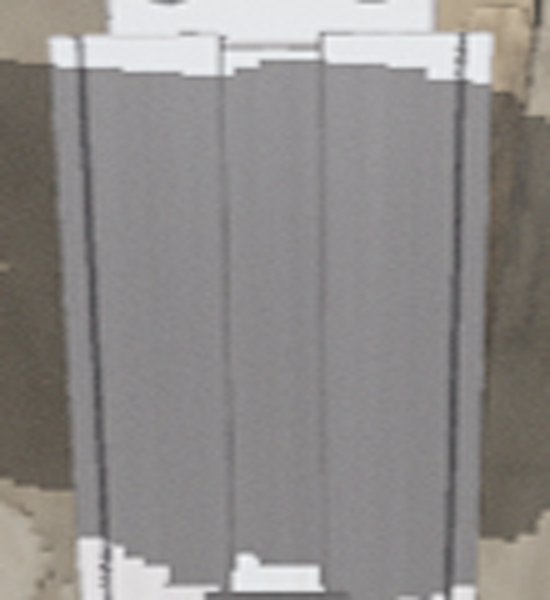

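```bash
python3 - <<'E'
from h import *
p=np.load("pics/w3.npy",allow_pickle=True).item()
A=[]
for r,l,rr,ol,orr in ((70,244.4,264.8,210.3,297.3),(100,245.1,264.8,211.5,296.8),(160,246.7,264.8,214.3,295.3)):
    q=[onz(p,(r,c),.026) for c in (l,rr,ol,orr)]
    print(np.round(q,4)[:,:2].tolist(),np.linalg.norm(q[0]-q[1]),np.linalg.norm(q[2]-q[3])); A.append(((q[0]+q[1])/2,(q[2]+q[3])/2))
A=np.array(A)
for k in (0,1):
    d=A[0,k]-A[2,k]; print(A[:,k,:2],np.degrees(np.arctan2(d[1],d[0])))
end=onz(p,(59,254),.026); print("end",end)
# check with held stop: 
e=np.array(p["eye"]); print(e)
s,T=st(); print(T.T@(e-s["tcp_pos"]))
E
```

```text
[[0.4399, 0.0498], [0.456, 0.051], [0.413, 0.0477], [0.4816, 0.053]] 0.016145441739547663 0.06885678026034533
[[0.442, 0.027], [0.4579, 0.0282], [0.4149, 0.0249], [0.4838, 0.0302]] 0.0159662946067184 0.06913449923878517
[[0.4467, -0.0219], [0.4621, -0.0208], [0.4192, -0.0241], [0.488, -0.0187]] 0.015410537982007887 0.06896584290921579
[[ 0.44795855  0.05036769]
 [ 0.44998453  0.02761032]
 [ 0.45442849 -0.02134717]] 95.15513102128496
[[ 0.4473118   0.0503181 ]
 [ 0.44932247  0.02755935]
 [ 0.4536065  -0.02141102]] 95.01523005996329
end [0.44687119 0.05841837 0.026     ]
[0.45099893 0.03080162 0.31202576]
t 6.73 tcp [ 0.4571 -0.0398  0.1787] yawY 4.58 j7 0.131 w 0.0433 F [-0.   0.2 -4.4] M [ 0.009  0.026 -0.052]
[ 0.07097484 -0.00064901 -0.13325634]
```

```bash
python3 - <<'E'
from h import *
p=np.load("pics/w3.npy",allow_pickle=True).item()
g=cv2.cvtColor(p["frame"],cv2.COLOR_BGR2GRAY).astype(float)
for r in (210,220,230):
    m=g[r-2:r+3].mean(0); d=np.abs(np.gradient(m)); 
    print(r,[(c,round(m[c+2]-m[c-2])) for c in list(range(185,225))+list(range(285,330)) if d[c]>5 and d[c]==d[c-2:c+3].max()])
s,T=st(); T=R.from_euler('z',4.48,degrees=True).as_matrix()@np.array([[0,1,0],[1,0,0],[0,0,-1]]) 
t=np.array([.4564,-.0403,.1779])
for z in (.014,-.0,-.018):
  for y in (-.022,0,.022): print(z,y,np.round(proj(p,t+T@[.025,y,z]),1))
E
```

```text
210 [(192, -11), (203, -35), (306, 42), (312, 9)]
220 [(200, -46), (310, 43)]
230 [(196, -17), (313, 14)]
t 6.73 tcp [ 0.4571 -0.0398  0.1787] yawY 4.58 j7 0.131 w 0.0433 F [-0.   0.2 -4.4] M [ 0.009  0.026 -0.052]
0.014 -0.022 [208.  201.7]
0.014 0 [256.2 201.7]
0.014 0.022 [304.3 201.7]
-0.0 -0.022 [203.5 211.7]
-0.0 0 [256.1 211.7]
-0.0 0.022 [308.9 211.7]
-0.018 -0.022 [196.1 227.7]
-0.018 0 [256.1 227.7]
-0.018 0.022 [316.1 227.7]
```

Emit:
arm_command(
  motion="0.2 0.005 -0.0015 0.04 -0.02;0.2 0.005 -0.0015 0.08 -0.02;0.2 0.005 -0.0015 0.1 -0.02;0.2 0.005 -0.0015 0.11 -0.02;0.2 0.005 -0.0015 0.11 -0.02;0.2 0.005 -0.0015 0.11 -0.02;0.2 0.005 -0.0015 0.11 -0.02",
)

```text
clock: 7.32
tcp_pos: [0.4573, -0.0363, 0.0707]
orientation: [2.121, 2.315, 0.003]
wrist_force: [0.3, 0.4, -4.5]
grip_width: 0.0431
finger_force: 52.7
```

```bash
python3 - <<'E'
from h import *
p=arm.snapshot("wrist"); s,T=st(); np.save("pics/w4.npy",dict(p),allow_pickle=True)
arm.snapshot("wrist"); st();arm.snapshot("wrist"); st()
g=cv2.cvtColor(p["frame"],cv2.COLOR_BGR2GRAY).astype(float)
for r in (60,90,120,150,170,185,195,205,215,225,235):
    m=g[r-2:r+3].mean(0); d=np.abs(np.gradient(m)); 
    print(r,[(c,round(m[c+2]-m[c-2])) for c in range(150,360) if d[c]>5 and d[c]==d[c-2:c+3].max()])
cv2.imwrite("pics/w4.png",p["frame"])
t=np.array(s["tcp_pos"])
for x,z in ((.025,-.0),(.025,.0145),(.027,.022)): print(np.round(proj(p,t+T@[x,0,z]),1))
E
```

```text
t 7.37 tcp [ 0.4575 -0.0365  0.0709] yawY 5.0 j7 0.151 w 0.043 F [ 0.4  1.  -4.5] M [ 0.001  0.052 -0.019]
t 7.42 tcp [ 0.4574 -0.0365  0.0709] yawY 4.99 j7 0.151 w 0.0431 F [-0.5 -0.3 -4.3] M [-0.004 -0.071  0.048]
t 7.47 tcp [ 0.4572 -0.0366  0.0708] yawY 4.99 j7 0.151 w 0.0432 F [-0.2 -0.4 -4.4] M [ 0.022 -0.005 -0.041]
60 [(174, 28), (180, 81), (185, 24), (188, -90), (191, 104), (236, 53), (267, 75), (310, -95), (313, 104), (321, -77), (331, 45), (353, -5)]
90 [(150, 23), (182, 53), (192, 40), (236, 15), (268, 14), (309, -44), (320, -44), (330, 36), (336, 40), (348, 11), (351, -12), (356, -35)]
120 [(183, 51), (191, -57), (194, 66), (234, -17), (267, 6), (310, 49), (318, -48), (348, 36), (354, 18)]
150 [(185, 44), (195, 37), (237, 17), (267, 11), (306, -56), (309, 68), (316, -45), (337, 78), (346, -23), (349, 24), (358, 15)]
170 [(186, 51), (196, 33), (235, -10), (267, 14), (305, -60), (308, 65), (315, -41), (330, 22), (334, 42), (339, -41), (344, 34), (355, 19)]
185 [(187, 53), (197, 48), (235, -19), (267, 15), (307, 44), (314, -36)]
195 [(188, 53), (195, -48), (238, 19), (267, 14), (304, -52), (307, 66), (314, -37)]
205 [(153, -53), (188, 49), (198, 46), (207, -29), (306, 38), (313, -39)]
215 [(159, -34), (164, -14), (169, -20), (180, -16), (189, 48), (196, -44), (202, -34), (308, 30), (313, -40), (341, 37), (351, 33), (355, -13)]
225 [(179, -11), (189, -5), (196, -38), (313, -23), (325, 59)]
235 [(161, 12), (182, -33), (187, 6), (196, -17), (249, -50), (262, 46), (312, -32), (317, 25), (323, 41)]
[256.  214.1]
[255.9 203.5]
[255.9 194.8]
```

View pics/w4.png

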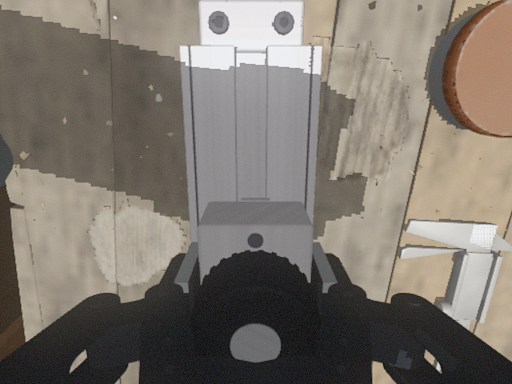

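Emit:
arm_command(
  motion="0.2 0 -0.0018 0 0;0.2 0 -0.0018 0 0;0.2 0 -0.0018 0.005 0;0.2 0 -0.0018 0.01 0;0.2 0 -0.0018 0.014 0;0.2 0 -0.0018 0.018 0;0.2 0 -0.0018 0.021 0;0.2 0 -0.0018 0.021 0",
)

```text
clock: 8.13
tcp_pos: [0.4538, -0.0367, 0.0475]
orientation: [-2.122, -2.316, 0.001]
wrist_force: [-0.2, -0.2, -5.1]
grip_width: 0.0429
finger_force: 53.0
```

```bash
python3 - <<'E'
from h import *
p=arm.snapshot("wrist"); s,T=st()
g=cv2.cvtColor(p["frame"],cv2.COLOR_BGR2GRAY).astype(float)
for r in (60,90,150,170,185,195,208,212,216):
    m=g[r-2:r+3].mean(0); d=np.abs(np.gradient(m)); 
    print(r,[(c,round(m[c+2]-m[c-2])) for c in range(165,340) if d[c]>5 and d[c]==d[c-2:c+3].max()])
E
```

```text
t 8.18 tcp [ 0.4538 -0.0367  0.0478] yawY 4.99 j7 0.156 w 0.0435 F [-0.2  0.5 -4. ] M [-0.02  -0.038 -0.006]
60 [(177, 89), (182, 19), (187, -84), (190, 101), (241, 35), (273, -39), (278, 54), (327, -103), (330, 108), (339, -87)]
90 [(179, 49), (189, -46), (239, -15), (278, 21), (325, -68), (328, 56), (338, -46)]
150 [(183, 50), (192, -50), (240, -9), (274, -25), (277, 23), (322, -63), (325, 74), (334, -40)]
170 [(184, 50), (193, -49), (240, -17), (276, 14), (321, -51), (332, -47)]
185 [(185, 51), (196, 51), (240, -19), (243, 17), (276, 16), (320, -59), (323, 73), (331, -38)]
195 [(185, 53), (194, -60), (197, 74), (240, -24), (276, 18), (322, 55), (331, -36)]
208 [(186, 53), (195, -45), (205, -34), (305, 29), (321, 44), (330, -37)]
212 [(187, 52), (195, -56), (203, -32), (306, 30), (321, 59), (329, -38)]
216 [(187, 49), (195, -61), (198, 70), (202, -32), (308, 31), (318, -65), (321, 70), (329, -42)]
```

Emit:
arm_command(
  motion="0.2 0 0.0015 0 0;0.2 0 0.0015 0 0;0.2 0 0.0015 0 0",
)

```text
clock: 8.43
tcp_pos: [0.4556, -0.0366, 0.0484]
orientation: [2.123, 2.316, 0.0]
wrist_force: [-0.4, 0.3, -4.4]
grip_width: 0.043
finger_force: 53.0
```

Emit:
arm_command(
  motion="0.2 0 0 0.002 0;0.2 0 0 0.004 0;0.2 0 0 0.006 0;0.2 0 0 0.0075 0;0.2 0 0 0.0075 0",
)

```text
clock: 8.85
tcp_pos: [0.4553, -0.0366, 0.0406]
orientation: [-2.122, -2.316, 0.0]
wrist_force: [-0.7, -0.3, -4.7]
grip_width: 0.0432
finger_force: 52.9
```

Emit:
arm_command(
  motion="0.2 0 0 0.001 0;0.2 0 0 0.002 0;0.2 0 0 0.002 0",
)

```text
clock: 9.1
tcp_pos: [0.4554, -0.0366, 0.0404]
orientation: [-2.123, -2.316, -0.0]
wrist_force: [-7.6, 0.3, 21.5]
grip_width: 0.043
finger_force: 56.0
```

Emit:
arm_command(
  motion="0.2 -0.003 0 -0.0012 0;0.2 -0.007 0 -0.0012 0;0.2 -0.011 0 -0.0012 0;0.2 -0.015 0 -0.0012 0;0.2 -0.019 0 -0.0012 0;0.2 -0.023 0 -0.0012 0;0.2 -0.027 0 -0.0012 0;0.2 -0.03 0 -0.0012 0",
)

```text
clock: 9.77
tcp_pos: [0.4588, -0.0644, 0.0405]
orientation: [-2.12, -2.317, -0.004]
wrist_force: [-0.7, 7.6, 6.9]
grip_width: 0.0432
finger_force: 54.3
```

Emit:
arm_command(
  motion="0.2 -0.0015 0 0 0;0.2 -0.003 0 0 0;0.2 -0.0045 0 0 0;0.2 -0.006 0 0 0;0.2 -0.0075 0 0 0;0.2 -0.009 0 0 0;0.2 -0.0105 0 0 0;0.2 -0.012 0 0 0",
)

```text
clock: 10.43
tcp_pos: [0.4598, -0.076, 0.0405]
orientation: [-2.119, -2.317, -0.004]
wrist_force: [-1.7, 7.7, 7.4]
grip_width: 0.0428
finger_force: 54.4
```

Emit:
arm_command(
  motion="0.2 -0.0015 0 0 0;0.2 -0.003 0 0 0;0.2 -0.0045 0 0 0;0.2 -0.006 0 0 0;0.2 -0.0075 0 0 0;0.2 -0.0085 0 0 0;0.2 -0.0095 0 0 0;0.2 -0.0105 0 0 0",
)

```text
clock: 11.1
tcp_pos: [0.4607, -0.086, 0.0405]
orientation: [-2.119, -2.317, -0.004]
wrist_force: [-1.3, 9.7, 8.1]
grip_width: 0.043
finger_force: 54.5
```

Emit:
arm_command(
  motion="0.2 -0.001 0 0 0;0.2 -0.002 0 0 0;0.2 -0.003 0 0 0;0.2 -0.004 0 0 0;0.2 -0.005 0 0 0;0.2 -0.0055 0 0 0;0.2 -0.006 0 0 0",
)

```text
clock: 11.68
tcp_pos: [0.4612, -0.0919, 0.0405]
orientation: [-2.119, -2.317, -0.004]
wrist_force: [-2.4, 9.6, 8.9]
grip_width: 0.0433
finger_force: 54.4
```

Emit:
arm_command(
  motion="0.2 -0.0007 0 0 0;0.2 -0.0014 0 0 0;0.2 -0.0021 0 0 0;0.2 -0.0028 0 0 0",
)

```text
clock: 12.02
tcp_pos: [0.4614, -0.0946, 0.0405]
orientation: [-2.118, -2.317, -0.004]
wrist_force: [-1.3, 9.8, 9.3]
grip_width: 0.0432
finger_force: 54.5
```

Emit:
arm_command(
  motion="0.2 -0.0007 0 0 0;0.2 -0.0014 0 0 0;0.2 -0.0021 0 0 0;0.2 -0.0021 0 0 0",
)

```text
clock: 12.35
tcp_pos: [0.4614, -0.0947, 0.0405]
orientation: [-2.116, -2.317, -0.006]
wrist_force: [-2.2, 15.6, 9.7]
grip_width: 0.0431
finger_force: 54.8
```

```bash
python3 - <<'E'
from h import *
p=arm.snapshot("scene"); st()
im=cv2.resize(p["frame"][210:310,260:370],None,fx=6,fy=6,interpolation=cv2.INTER_CUBIC); cv2.imwrite("pics/s5.png",im)
E
```

```text
t 12.4 tcp [ 0.4614 -0.0947  0.0405] yawY 5.21 j7 0.293 w 0.0432 F [-3.3 15.5 10.2] M [ 3.072  0.474 -0.116]
```

View pics/s5.png

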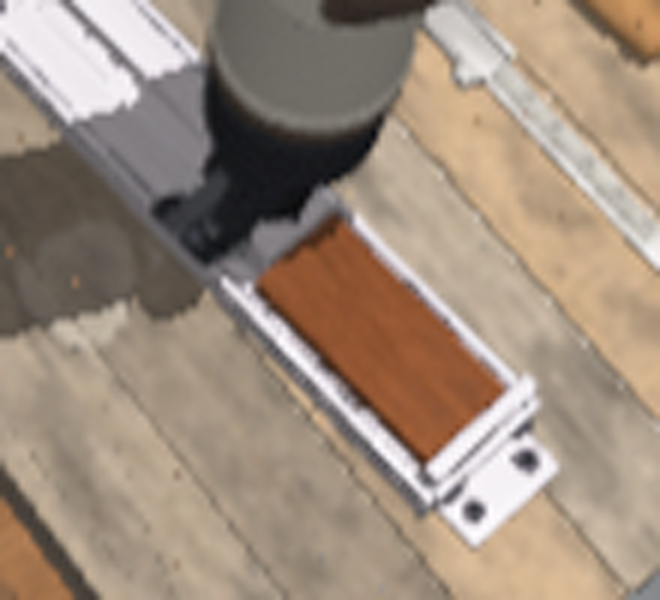

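Emit:
arm_command(
  motion="0.4 0.001 0 0 0;0.6 0.001 0 0 0;0.8 0.001 0 0 0;1 0.001 0 -0.005 0;1 0.001 0 -0.015 0;1 0.001 0 -0.03 0;1 0.001 0 -0.03 0;1 0.001 0 -0.03 0",
)

```text
clock: 13.07
tcp_pos: [0.462, -0.0995, 0.0712]
orientation: [2.122, 2.313, 0.002]
wrist_force: [0.5, 0.8, 0.7]
grip_width: 0.0855
finger_force: 0.0
```

Emit:
arm_command(
  motion="1 0 0 0 -1;1 0 0 0 -1;1 0 0 0 -1;1 0 0 0 -1;1 0 0 0 -1",
)

```text
clock: 13.48
tcp_pos: [0.4605, -0.099, 0.0696]
orientation: [-1.478, -2.771, 0.0]
wrist_force: [0.1, -0.8, 0.0]
grip_width: 0.0854
finger_force: 0.0
```

Emit:
arm_command(
  motion="1 0 0 0 -1;1 0 0 0 -1;1 0 0 0 -1;1 0 0 0 -1;1 0 0 0 -1;1 0 0 0 -1",
)

```text
clock: 13.98
tcp_pos: [0.4606, -0.099, 0.0698]
orientation: [-0.763, -3.047, -0.0]
wrist_force: [-0.2, 0.4, 0.1]
grip_width: 0.0856
finger_force: 0.0
```

```bash
python3 - <<'E'
from h import *
p=arm.snapshot("wrist"); togo((.4614,-.0947))
for k,z in dict(knob_center=.079,stop=.026).items():
    for o in arm.mark_of(k,p)[:2]: print(k,o,onz(p,o["at"],z))
E
```

```text
t 14.03 tcp [ 0.4606 -0.099   0.0698] yawY 61.91 j7 1.121 w 0.0853 F [ 0.4  0.1 -0.4] M [-0.     0.006  0.015]
tool shift [0.0013 0.0041 0.    ]
knob_center {'at': [274.3, 272.1], 'conf': 0.82} [ 0.46213456 -0.0919226   0.079     ]
stop {'at': [227.7, 264.2], 'conf': 0.68} [ 0.46176243 -0.09381735  0.026     ]
```

Emit:
arm_command(
  motion="1 0.0013 0.0044 0 0;1 0.0013 0.0044 0 0;1 0.0013 0.0044 0 0;0.5 0.0013 0.0044 0 0;0.3 0.0013 0.0044 0 0;0.2 0.0013 0.0044 0 0;0.2 0.0013 0.0044 0 0;0.2 0.0013 0.0044 0 0",
  force=80,
)

```text
clock: 14.8
tcp_pos: [0.462, -0.094, 0.0704]
orientation: [0.752, 3.05, 0.0]
wrist_force: [-1.2, 1.2, 5.6]
grip_width: 0.0381
finger_force: 79.5
```

Emit:
arm_command(
  motion="0.2 0 0 0 0;0.2 0 0 0 0;0.2 0 0 0 0",
)

```text
clock: 15.05
tcp_pos: [0.4621, -0.094, 0.0704]
orientation: [0.752, 3.05, 0.0]
wrist_force: [-1.2, 1.1, 4.7]
grip_width: 0.0382
finger_force: 79.5
```

```bash
python3 - <<'E'
from h import *
togo((.4614,-.0947))
E
```

```text
t 15.05 tcp [ 0.4621 -0.094   0.0704] yawY 62.29 j7 1.116 w 0.0382 F [-1.2  1.1  4.7] M [0.253 0.286 0.016]
tool shift [ 0.0003 -0.0009 -0.    ]
```

Emit:
arm_command(
  motion="0.2 -0.0005 -0.0008 0 0;0.2 -0.0008 -0.0013 0 0;0.2 -0.0008 -0.0013 0 0",
)

```text
clock: 15.3
tcp_pos: [0.4622, -0.0942, 0.0704]
orientation: [-0.751, -3.05, -0.002]
wrist_force: [-1.5, 3.9, 6.9]
grip_width: 0.0382
finger_force: 79.4
```

Emit:
arm_command(
  motion="0.2 -0.0005 -0.0008 0 0;0.2 -0.0008 -0.0013 0 0;0.2 -0.0008 -0.0013 0 0",
)

```text
clock: 15.55
tcp_pos: [0.4623, -0.0945, 0.0704]
orientation: [-0.75, -3.05, -0.004]
wrist_force: [-1.8, 8.8, 8.4]
grip_width: 0.0383
finger_force: 79.6
```

Emit:
arm_command(
  motion="0.2 -0.0005 -0.0008 0 0;0.2 -0.0008 -0.0013 0 0;0.2 -0.0008 -0.0013 0 0",
)

```text
clock: 15.8
tcp_pos: [0.4623, -0.0947, 0.0704]
orientation: [-0.748, -3.05, -0.006]
wrist_force: [-1.6, 10.9, 8.5]
grip_width: 0.0382
finger_force: 79.7
```

Emit:
arm_command(
  motion="0.2 0 0 0 0.2;0.2 0 0 0 0.4;0.2 0 0 0 0.6;0.2 0 0 0 0.8;0.2 0 0 0 1;0.2 0 0 0 1",
)

```text
clock: 16.3
tcp_pos: [0.4618, -0.0951, 0.0704]
orientation: [-1.486, -2.765, -0.004]
wrist_force: [-2.4, 9.8, 9.1]
grip_width: 0.0381
finger_force: 80.0
```

```bash
python3 - <<'E'
from h import *
s,T=st(); print(s["effort"][6])
E
```

```text
t 16.3 tcp [ 0.4618 -0.0951  0.0704] yawY 33.5 j7 0.7 w 0.0381 F [-2.4  9.8  9.1] M [ 2.222  0.672 -0.044]
-1.0459208115935326
```

Emit:
arm_command(
  motion="0.2 0 0 0 0.2;0.2 0 0 0 0.4;0.2 0 0 0 0.6;0.2 0 0 0 0.8;0.2 0 0 0 1;0.2 0 0 0 1",
)

```text
clock: 16.8
tcp_pos: [0.4611, -0.0952, 0.0703]
orientation: [-2.123, -2.31, -0.001]
wrist_force: [-3.5, 9.3, 11.1]
grip_width: 0.0381
finger_force: 80.2
```

Emit:
arm_command(
  motion="0.2 0 0 0 0.2;0.2 0 0 0 0.4;0.2 0 0 0 0.6;0.2 0 0 0 0.8;0.2 0 0 0 0.9;0.2 0 0 0 0.9",
)

```text
clock: 17.3
tcp_pos: [0.4606, -0.0948, 0.0703]
orientation: [-2.581, -1.78, 0.001]
wrist_force: [-5.5, 10.3, 12.8]
grip_width: 0.0384
finger_force: 80.4
```

```bash
python3 - <<'E'
from h import *
s,T=st(); print(s["effort"][6])
E
```

```text
t 17.3 tcp [ 0.4606 -0.0948  0.0703] yawY -20.8 j7 -0.094 w 0.0384 F [-5.5 10.3 12.8] M [ 2.516  1.346 -0.012]
-0.5931482277810574
```

Emit:
arm_command(
  motion="0.2 0 0 0 0.1;0.2 0 0 0 0.2;0.2 0 0 0 0.3;0.2 0 0 0 0.4",
)

```text
clock: 17.63
tcp_pos: [0.4605, -0.0946, 0.0703]
orientation: [-2.744, -1.516, 0.002]
wrist_force: [-5.2, 10.7, 14.8]
grip_width: 0.038
finger_force: 80.5
```

```bash
python3 - <<'E'
from h import *
s,T=st(); print(s["effort"][6])
E
```

```text
t 17.63 tcp [ 0.4605 -0.0946  0.0703] yawY -32.16 j7 -0.259 w 0.038 F [-5.2 10.7 14.8] M [2.685 1.418 0.428]
0.16860413365066051
```

Emit:
arm_command(
  motion="0.2 0 0 0 0.1;0.2 0 0 0 0.2",
)

```text
clock: 17.8
tcp_pos: [0.4605, -0.0944, 0.0703]
orientation: [-2.816, -1.377, 0.002]
wrist_force: [-5.0, 10.5, 14.4]
grip_width: 0.0378
finger_force: 80.5
```

```bash
python3 -c "
from h import *
st()"
```

```text
t 17.8 tcp [ 0.4605 -0.0944  0.0703] yawY -37.87 j7 -0.342 w 0.0378 F [-5.  10.5 14.4] M [2.715 1.464 0.551]
```

Emit:
arm_command(
  motion="0.2 0 0 0 0.1;0.2 0 0 0 0.2",
)

```text
clock: 17.97
tcp_pos: [0.4604, -0.0943, 0.0702]
orientation: [-2.881, -1.235, 0.003]
wrist_force: [-4.7, 10.8, 12.9]
grip_width: 0.0382
finger_force: 80.5
```

```bash
python3 -c "
from h import *
st()"
```

```text
t 17.97 tcp [ 0.4604 -0.0943  0.0702] yawY -43.59 j7 -0.425 w 0.0382 F [-4.7 10.8 12.9] M [2.828 1.362 0.486]
```

Emit:
arm_command(
  motion="0.2 0 0 0 0.1",
)

```text
clock: 18.05
tcp_pos: [0.4604, -0.0942, 0.0702]
orientation: [-2.911, -1.163, 0.003]
wrist_force: [-4.8, 11.1, 12.9]
grip_width: 0.0381
finger_force: 80.5
```

```bash
python3 -c "
from h import *
st()"
```

```text
t 18.05 tcp [ 0.4604 -0.0942  0.0702] yawY -46.45 j7 -0.466 w 0.0381 F [-4.8 11.1 12.9] M [2.783 1.33  0.547]
```

Emit:
arm_command(
  motion="0.2 0 0 0 0.1",
)

```text
clock: 18.13
tcp_pos: [0.4604, -0.0942, 0.0702]
orientation: [-2.939, -1.09, 0.003]
wrist_force: [-4.4, 11.3, 12.3]
grip_width: 0.038
finger_force: 80.5
```

```bash
python3 -c "
from h import *
st()"
```

```text
t 18.13 tcp [ 0.4604 -0.0942  0.0702] yawY -49.31 j7 -0.508 w 0.038 F [-4.4 11.3 12.3] M [2.85  1.328 0.536]
```

Emit:
arm_command(
  motion="0.2 0 0 0 0.1",
)

```text
clock: 18.22
tcp_pos: [0.4604, -0.0941, 0.0702]
orientation: [-2.965, -1.016, 0.004]
wrist_force: [-5.6, 10.7, 12.9]
grip_width: 0.038
finger_force: 80.5
```

```bash
python3 -c "
from h import *
st()"
```

```text
t 18.22 tcp [ 0.4604 -0.0941  0.0702] yawY -52.16 j7 -0.549 w 0.038 F [-5.6 10.7 12.9] M [2.886 1.364 0.602]
```

Emit:
arm_command(
  motion="0.2 0 0 0 0.1",
)

```text
clock: 18.3
tcp_pos: [0.4604, -0.094, 0.0702]
orientation: [-2.99, -0.942, 0.004]
wrist_force: [-4.8, 12.2, 13.0]
grip_width: 0.038
finger_force: 80.5
```

```bash
python3 -c "
from h import *
print(st()[0]['effort'])"
```

```text
t 18.3 tcp [ 0.4604 -0.094   0.0702] yawY -55.02 j7 -0.59 w 0.038 F [-4.8 12.2 13. ] M [2.946 1.282 0.62 ]
[  6.10725224 -38.21939349   9.51173812 -19.14256632   1.66150969
  -3.42170388   0.03985584]
```

Emit:
arm_command(
  motion="0.2 0 0 0 0.1",
)

```text
clock: 18.38
tcp_pos: [0.4605, -0.094, 0.0701]
orientation: [-3.012, -0.867, 0.004]
wrist_force: [-4.3, 10.8, 13.5]
grip_width: 0.0379
finger_force: 80.4
```

```bash
python3 -c "
from h import *
print(st()[0]['effort'])"
```

```text
t 18.38 tcp [ 0.4605 -0.094   0.0701] yawY -57.88 j7 -0.631 w 0.0379 F [-4.3 10.8 13.5] M [2.963 1.238 0.62 ]
[ 6.17936209e+00 -3.82065833e+01  9.72733676e+00 -1.91156101e+01
  1.66185100e+00 -3.42727505e+00  1.55692402e-02]
```

Emit:
arm_command(
  motion="0.2 0 0 0 0.06",
)

```text
clock: 18.47
tcp_pos: [0.4604, -0.094, 0.0701]
orientation: [-3.025, -0.822, 0.004]
wrist_force: [-5.3, 11.2, 11.5]
grip_width: 0.038
finger_force: 80.4
```

```bash
python3 -c "
from h import *
st()
for i in range(4): arm.snapshot('top'); st()"
```

```text
t 18.47 tcp [ 0.4604 -0.094   0.0701] yawY -59.6 j7 -0.656 w 0.038 F [-5.3 11.2 11.5] M [3.019 1.222 0.646]
t 18.52 tcp [ 0.4604 -0.0939  0.0701] yawY -59.65 j7 -0.657 w 0.0382 F [-5.7 10.4 12.9] M [2.903 1.276 0.642]
t 18.57 tcp [ 0.4604 -0.0939  0.0701] yawY -59.52 j7 -0.655 w 0.0382 F [-5.9 11.8 12.7] M [2.869 1.252 0.528]
t 18.62 tcp [ 0.4604 -0.0939  0.0701] yawY -59.48 j7 -0.654 w 0.0382 F [-4.3 11.2 12.8] M [2.992 1.258 0.461]
t 18.67 tcp [ 0.4605 -0.0939  0.0701] yawY -59.47 j7 -0.654 w 0.038 F [-4.7 11.6 12.8] M [2.955 1.242 0.539]
```

Emit:
arm_command(
  motion="1 0 0 0 0;1 0 0 0 0;1 0 0 0 0;1 0 0 0 0;1 0 0 -0.03 0;1 0 0 -0.06 0;1 0 0 -0.1 0;1 0 0 -0.13 0",
)

```text
clock: 19.33
tcp_pos: [0.4622, -0.0998, 0.2021]
orientation: [3.033, 0.817, 0.001]
wrist_force: [1.5, -0.5, -0.2]
grip_width: 0.0854
finger_force: 0.0
```

```bash
python3 - <<'E'
from h import *
st(); p=arm.snapshot("scene"); w=arm.snapshot("wrist")
a=cv2.resize(p["frame"][210:310,260:370],(440,400),interpolation=cv2.INTER_CUBIC); b=w["frame"][:,76:436]
cv2.imwrite("pics/f.png",np.hstack([a,cv2.resize(b,(360,400))]))
E
```

```text
t 19.33 tcp [ 0.4622 -0.0998  0.2021] yawY -59.85 j7 -0.78 w 0.0854 F [ 1.5 -0.5 -0.2] M [ 0.019 -0.07  -0.014]
```

View pics/f.png

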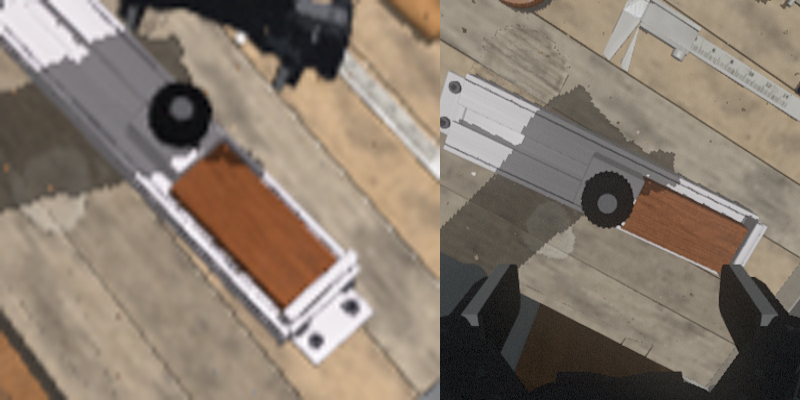

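```bash
python3 -c "
from plant import arm
print(arm.sign_off())"
```

```text
the job is handed in; nothing more can be done
None
```

I handed in the job at about 19 s of the 72 s allowed. The board is home against the fence with the stop bearing on it. The bolt is square across the slot and the knob was turned to about 0.64 N m, which is about 0.19 above the stated drag and so in the firm range. The torque readings were noisy (around ±0.05 N m).

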